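# Free the seized hood clamp and stopper the sample jars

## Task

The hood clamp on the stopper station has seized with dried salt: rock its red knob back and forth from stop to stop until it breaks free, swing it counter-clockwise clear of the hood, and stand the hood upright on the blue pad. Put every stopper from the station into the jar with the collar of its own colour, fully home. Then set the hood back over the plinth, flat on the station base, and swing the clamp arm back square over it; leave the bottle, the amber jar and the pipette where they are.

Things in the scene. Friction and masses are not known exactly. Their poses are not given: they have to be found in the camera images.
- station: Stopper station, fixed: white base 320 x 230 mm, 30 mm high, with a grey plinth 170 x 170 mm whose top is 38 mm above the bench. Stoppers stand on the plinth two by two, 84 mm apart; the hood stands over it on the white base, 6 mm play each side. Origin: centre of the plinth, at bench level; yaw varies. The clamp's post is at x -128 mm, y 0 in this frame.
- clamp (a joint): Swing clamp angle, rad, counter-clockwise from above +. At 0 its arm points along the station's +x over the hood; clear of it from 1.2; end stop 1.3. Seized at first: hard stops near -0.26 and +0.26. Turned fully to the clockwise stop, then fully to the other, then fully clockwise again, it breaks free counter-clockwise and stays free. Needs about 0.15 N m; stays where left.
- knob_grip (a point): Point on the clamp's axis, 143 mm above the bench, in its red knob: an upright wing 46 mm long along this point's x (and the arm), 14 mm thick along y, from 119 to 161 mm above the bench; pinch it across its thickness. Turns with the clamp. Below it the steel arm, 18 mm wide, 111 to 119 mm above the bench, reaches 56 mm out along +x, 3 mm above the hood's top.
- key_top (a point): Top of the brass locking key that jams the clamp; it stands in an upright grey channel on the robot's side of the knob. It need not be touched: it drops a step of 12 to 16 mm by itself each time the knob has been rocked fully to the next stop and eased back. Top 110 mm above the bench when seized, 98 and 86 on the way, 70 when free.
- hood_grip (a point): Clear hood, an upside-down open box 190 x 190 x 78 mm, walls 4 mm, 0.3 to 0.45 kg. Point: in the black handle block on its top, 102 mm above the hood's lower edge (132 mm above the bench when on the station). Handle: 64 mm long along y, 16 mm thick along x, from 78 to 122 mm above the lower edge. On the station its axes are parallel to the station's.
- pad: Blue pad on the bench, 230 x 230 mm, 3 mm thick, fixed: the place for the hood while it is off. Origin: centre of its underside.
- bottle: Bystander: clear water bottle with red cap, 64 mm across, 190 mm high, standing. Origin at its foot.
- reagent: Bystander: amber jar with yellow cap, 60 mm across, 85 mm high, standing. Origin at its foot.
- pipette: Bystander: white and black pipette, 26 mm high, about 245 mm long along its y axis, lying on the bench. Origin: under its body at bench level.
- stopper_red (a point): Red stopper (may be absent), 56 mm high, 60 g: white plug 48 mm across, 10 mm deep; above it a red disc 68 mm across, 6 mm thick; on top an upright round red grip 24 mm across, 40 mm high. Point: on its axis half-way up (the grip spans 12 mm below to 28 mm above it), z up. Fully home in a jar the disc lies on the rim and this point is 18 mm above the rim.
- jar_red (a point): Sample jar with a red collar: white round pot, 66 mm across, 75 mm high, bore 56 mm, about 0.3 kg, standing open on the bench. Point: centre of its mouth, at rim height; z up.
- stopper_blue (a point): Blue stopper (may be absent), 56 mm high, 60 g: white plug 48 mm across, 10 mm deep; above it a blue disc 68 mm across, 6 mm thick; on top an upright round blue grip 24 mm across, 40 mm high. Point: on its axis half-way up (the grip spans 12 mm below to 28 mm above it), z up. Fully home in a jar the disc lies on the rim and this point is 18 mm above the rim.
- jar_blue (a point): Sample jar with a blue collar: white round pot, 66 mm across, 75 mm high, bore 56 mm, about 0.3 kg, standing open on the bench. Point: centre of its mouth, at rim height; z up.
- stopper_yellow (a point): Yellow stopper (may be absent), 56 mm high, 60 g: white plug 48 mm across, 10 mm deep; above it a yellow disc 68 mm across, 6 mm thick; on top an upright round yellow grip 24 mm across, 40 mm high. Point: on its axis half-way up (the grip spans 12 mm below to 28 mm above it), z up. Fully home in a jar the disc lies on the rim and this point is 18 mm above the rim.
- jar_yellow (a point): Sample jar with a yellow collar: white round pot, 66 mm across, 75 mm high, bore 56 mm, about 0.3 kg, standing open on the bench. Point: centre of its mouth, at rim height; z up.
- stopper_green (a point): Green stopper (may be absent), 56 mm high, 60 g: white plug 48 mm across, 10 mm deep; above it a green disc 68 mm across, 6 mm thick; on top an upright round green grip 24 mm across, 40 mm high. Point: on its axis half-way up (the grip spans 12 mm below to 28 mm above it), z up. Fully home in a jar the disc lies on the rim and this point is 18 mm above the rim.
- jar_green (a point): Sample jar with a green collar: white round pot, 66 mm across, 75 mm high, bore 56 mm, about 0.3 kg, standing open on the bench. Point: centre of its mouth, at rim height; z up.
Not all that is in view belongs to the job. Leave any pink look-alike of the part that bears jar_green alone. Leave any pink look-alike of the part that bears jar_yellow alone.

How it is judged (in metres and radians):
On the way, in this order (a step that is already met when the one before it is completed fails the run):
1. the clamp has broken free and is swung clear of the hood (value of joint clamp above 1.2 rad), for 0.2 s.
2. the hood stands upright on the blue pad (horizontal distance between hood_grip and pad below 0.06 m and height (world z) of hood_grip below 0.112 m and angle between hood_grip's own z axis and vertical below 0.05 rad and contact force between hood and the fingers below 0.1 N), for 0.2 s.
3. every stopper is fully home in the jar of its colour (horizontal distance between stopper_red and jar_red below 0.007 m and z of stopper_red in the frame of jar_red between 0.013 and 0.022 m and angle between each of stopper_red, jar_red, stopper_blue, jar_blue, stopper_yellow, jar_yellow, stopper_green, jar_green's own z axis and vertical below 0.1 rad and height (world z) of each of jar_red, jar_blue, jar_yellow, jar_green below 0.085 m and horizontal distance between stopper_blue and jar_blue below 0.007 m and z of stopper_blue in the frame of jar_blue between 0.013 and 0.022 m and horizontal distance between stopper_yellow and jar_yellow below 0.007 m and z of stopper_yellow in the frame of jar_yellow between 0.013 and 0.022 m and horizontal distance between stopper_green and jar_green below 0.007 m and z of stopper_green in the frame of jar_green between 0.013 and 0.022 m), for 0.2 s.
4. the hood is back on the station, flat over the plinth (horizontal distance between hood_grip and station below 0.012 m and z of hood_grip in the frame of station below 0.136 m and angle between hood_grip's own z axis and vertical below 0.05 rad), for 0.2 s.
5. the clamp arm is back over the hood (value of joint clamp below 0.3 rad), for 0.2 s.
At the end, for the whole second after the job is handed in: Each stopper present is in the jar of its colour: axes within 7 mm, point 13 to 22 mm above the rim, both upright within 0.1 rad, jar on the bench. The hood is flat on the station within 12 mm of the plinth centre. The clamp reads below 0.3 rad, its arm over the hood (all of step 3 and all of step 4 and value of joint clamp below 0.3 rad); the robot touches nothing.
It fails at once if the bottle is pushed away or knocked over (distance of bottle from where it was at the start of the episode above 0.03 m or angle between bottle's own z axis and vertical above 0.4 rad).
It fails at once if the amber jar is pushed away or knocked over (distance of reagent from where it was at the start of the episode above 0.03 m or angle between reagent's own z axis and vertical above 0.4 rad).
It fails at once if the pipette is pushed away or knocked over (distance of pipette from where it was at the start of the episode above 0.03 m or angle between pipette's own z axis and vertical above 0.4 rad).
Of cap_red, cap_blue, cap_yellow, cap_green only 2 to 4 are there at a start; the rules pass over those that are not, and their reading is None.
At some moment in a run one of pot_red, pot_blue, pot_yellow, pot_green may be knocked a few centimetres aside while the robot is not near it.
It also fails if it takes over 210 s, if anything falls off the work surface, if the arm or the gripper's body presses on something with over 40 N, if the wrist force passes 120 N, or if a joint passes its speed limit or range.

## Robot

A 7-joint arm with a two-finger parallel gripper is mounted at the origin on the work surface. World frame = base frame: x ahead of the robot, y to its left, z up, the work surface at z = 0. Lengths are in mm, angles in rad, forces in N, time in s.
With the tool pointing down it reaches from about 400 to 875 mm from the base axis. Payload 4.4 kg.
Tool frame: the origin (TCP) lies on the centre line of the jaws, within the pads' length; the fingertips stand 19 mm ahead of it and the grasp point (between the pads) is the TCP; z points along the fingers, y is the line along which they close (so a half turn about z gives the same grasp; the last joint's range is limited). The gripper opens to 85 mm and grips with 20 to 120 N. Pads are 22 mm wide; open, the fingers measure 114 mm over their backs; the gripper's body (76 mm by 85 mm) begins 54 mm behind the grasp point. The pads swing forward as they close: fully open they stand 13 mm farther back than shut.
Start: joints at [1.046, 0.628, 0.038, 1.517, -0.027, 0.996, -0.02], TCP at [287.895, -582.781, 250.313] pointing down, gripper open.
Joint ranges: [-3.06, 3.06], [-0.37, 2.12], [-1.25, 1.32], [0.18, 2.47], [-1.1, 4.24], [0.23, 1.98], [-2.94, 2.94]. Speed limits (rad/s): [2.57, 2.57, 3.14, 3.14, 3.14, 3.14, 3.14].

## Interface

Orientations are given as [roll, pitch, yaw] about the fixed x, y, z axes, in that order (R = Rz(yaw) Ry(pitch) Rx(roll)).
In Python, from cell import ctrl, viewer, silhouettes gives the robot as it stands.
- The arm moves only by the shell command python3 -m creep 'ROWS'. ROWS is JSON, a list of rows, each an object with "jaw": the gripper command: -1 is shut, 1 is fully open, values between are in proportion; "xyz": the shift along the tool's x, y, z in mm, a list of three; "angular": the turn, a rotation vector about the tool's x, y, z in rad, a list of three. In form: [{"jaw": jaw, "xyz": [tx, ty, tz], "angular": [rx, ry, rz]}, ...]. A call has 1 to 12 rows; each row is the pose to reach, as a shift and turn from the pose commanded when the call began, along the tool's axes at that moment; what a row does not reach only later rows make up. A row lasts 1/8 s, in which the tool goes at most 62.5 mm and 10.7 degrees, less where a joint would pass 70% of its speed; a pose out of reach is approached as far as the arm can. A call with a gripper value outside its range is refused whole. The fingers move at their own pace and stop on an object; the grip force is fixed at half the most. Time passes only in rows, so rows that repeat a pose let the fingers close. It gives the time, the measured TCP pose, the force, the opening and the grip force at its end, in the units of the state.
- ctrl.read_state(): the state, without advancing time (a new reading comes with each control period).
- viewer.get_image(name): name is "side" or "top"; returns (picture, depth): 400x640x3 uint8, red, green, blue; 400x640 float32, mm along the optical axis (not along the pixel's ray), 0 where there is no reading.
- viewer.camera_model(name): a dict with "fx", "fy", "cx", "cy" (pixels), "T" (4x4, takes a point from camera to world coordinates). Camera axes: x right, y down, z forward; pixel columns grow to the right and rows downward; lengths in mm; the calibration is good to about 2 mm. A picture is of the moment at which its call begins. camera_model takes no time and is no camera call.
- ctrl.finish_job(): hands the job in; it is judged then, once.
Trained networks look in the newest picture that a camera, given by its name, has taken for a name from the list of things; names that differ only in an ending like _2 or _b are one class to them, and where a whole thing is asked for, a point or a joint stands for the part that bears it (a point fixed in the world has none). Each returns a list of dicts, best first, with "score" (0 to 1); they miss things now and then, are a little off and sometimes report something else, mostly with a low value. They report only what shows in the picture. A call takes as long as a camera call. They do not tell look-alikes from the thing itself.
- silhouettes(camera, target): "pixels" (400x640 bool, what is visible of it) and "xy" ([column, row] in pixels, amid what is visible of it).
The state is a dict: "clock": time; "qpos": joint angles; "qd": joint speeds; "tau": joint torques, N m; "eef_pos": TCP position; "tool_rot": TCP orientation; "force": force on the tool from outside, world axes, zero at the start; "torque": the same for the moment, N m; "width": finger opening in mm; "gripper_force": force on a finger pad.
Only numpy, scipy, OpenCV 4.12 (cv2) and the standard library are available. Lean on these libraries where they do the work, as an engineer would, in place of code of your own. Each camera call takes 0.05 s, during which the arm holds its last target. There are 200 camera calls.

## Working session

There is one attempt and no reset: what is moved stays moved. The work goes in short steps, Python scripts to look and compute and a shell command to move; the robot and the scene stay as the last step left them, time stands still between calls to the robot, and variables do not carry over. Pictures are saved under pics/ and viewed, at most 14 in all, crops included, and the job is handed in when it is done.

```bash
ls; mkdir -p pics; python3 - <<'E'
from cell import ctrl, viewer, silhouettes
import cv2,numpy as np
s=ctrl.read_state();print(s['clock'],s['eef_pos'],s['tool_rot'],s['width'])
for n in('side','top'):
    im,d=viewer.get_image(n);cv2.imwrite(f'pics/{n}0.png',im[:,:,::-1]);np.savez(f'{n}0.npz',im=im,d=d)
    m=viewer.camera_model(n);print(n,m['fx'],m['fy'],m['cx'],m['cy'],np.round(m['T'],3).tolist())
E
```

```text
pics
0.0 [ 287.65070292 -582.24939457  249.40943671] [-3.13974691e+00  2.34145101e-05  4.58807855e-01] 85.2664906300674
side 388.6776474899292 388.6776474899292 323.10672054844497 198.57689124251652 [[0.736, -0.378, 0.562, 42.826], [-0.677, -0.415, 0.607, -485.302], [0.004, -0.828, -0.561, 640.908], [0.0, 0.0, 0.0, 1.0]]
top 380.12476196485187 380.12476196485187 321.8464014890103 201.30990173384959 [[-0.01, -0.991, 0.132, 393.917], [-1.0, 0.007, -0.024, 106.747], [0.023, -0.133, -0.991, 1317.502], [0.0, 0.0, 0.0, 1.0]]
```

View pics/side0.png

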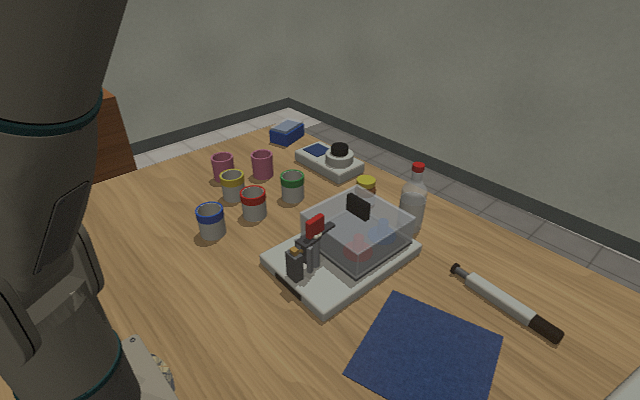

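View pics/top0.png

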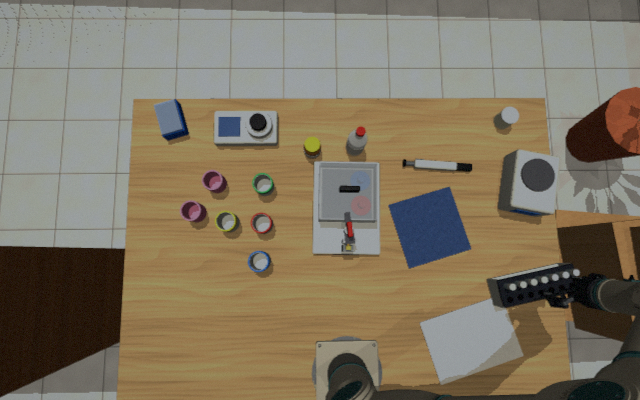

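The side view shows the station at (340,260), with the knob at (315,225) and the hood handle at (358,205). A red and a blue stopper show through the hood at (357,247) and (380,232). In the top view the real jars are green (263,184), red (262,223), yellow (227,222) and blue (260,261). The two pink pots at (214,181) and (193,212) are look-alikes and stay put. The pad is at (430,227).

```bash
cat > h.py <<'E'
from cell import ctrl, viewer, silhouettes
import cv2,numpy as np
from scipy.spatial.transform import Rotation as R
def grab(n): return viewer.get_image(n)
def pts(n,mask,d):
    m=viewer.camera_model(n);v,u=np.nonzero(mask&(d>0));z=d[v,u]
    p=np.c_[(u-m['cx'])/m['fx']*z,(v-m['cy'])/m['fy']*z,z,np.ones(len(z))]
    return (p@np.array(m['T']).T)[:,:3]
def ray(n,u,v):
    m=viewer.camera_model(n);T=np.array(m['T']);return T[:3,3],T[:3,:3]@np.array([(u-m['cx'])/m['fx'],(v-m['cy'])/m['fy'],1])
def at_z(n,u,v,z):
    o,r=ray(n,u,v);return o+r*(z-o[2])/r[2]
def tri(uv1,uv2):  # side, top
    A=[];b=[]
    for n,uv in(('side',uv1),('top',uv2)):
        o,r=ray(n,*uv);r/=np.linalg.norm(r);P=np.eye(3)-np.outer(r,r);A.append(P);b.append(P@o)
    return np.linalg.lstsq(np.vstack(A),np.hstack(b),rcond=None)[0]
def tool():
    s=ctrl.read_state();return np.array(s['eef_pos']),R.from_euler('xyz',s['tool_rot'])
def go(x,y,z,yaw=None):
    "rows numbers to bring TCP to xyz, tool down with given tool-y direction (yaw of tool y mod pi)"
    p,r=tool();d=r.inv().apply(np.array([x,y,z])-p)
    out='xyz %s'%np.round(d,1).tolist()
    if yaw is not None:
        ax=r.as_matrix();a=np.arctan2(ax[1,1],ax[0,1]);t=(yaw-a+np.pi/2)%np.pi-np.pi/2
        # target: z down, y dir = a+t
        yv=np.array([np.cos(a+t),np.sin(a+t),0]);zv=np.array([0,0,-1.]);xv=np.cross(yv,zv)
        q=r.inv()*R.from_matrix(np.c_[xv,yv,zv]);out+=' ang %s'%np.round(q.as_rotvec(),3).tolist()
    print(out)
E
python3 - <<'E'
from h import *
D={n:np.load(n+'0.npz') for n in('side','top')}
names=['pad','hood_grip','knob_grip','station','jar_red','jar_blue','jar_yellow','jar_green','stopper_red','stopper_blue','stopper_yellow','stopper_green','bottle','reagent','pipette']
for n in D:
    for t in names:
        for o in silhouettes(n,t)[:3]:
            if o['score']<.3: continue
            p=pts(n,o['pixels'],D[n]['d']);
            if len(p)<5: continue
            print(n,t,round(o['score'],2),np.round(o['xy']).tolist(),len(p),'med',np.round(np.median(p,0)).tolist(),'z95',np.round(np.percentile(p[:,2],95)), 'rng',np.round(np.percentile(p[:,:2],[3,97],axis=0)).tolist())
# colour masks in top
for n in D:
    h=cv2.cvtColor(D[n]['im'],cv2.COLOR_RGB2HSV);g=D[n]['im']
    dark=(h[...,2]<45)
    for nm,box in (('handle',{'side':(340,190,375,225),'top':(335,182,362,196)}[n]),):
        m=np.zeros(dark.shape,bool);x0,y0,x1,y1=box;m[y0:y1,x0:x1]=dark[y0:y1,x0:x1]
        p=pts(n,m,D[n]['d']);v,u=np.nonzero(m);print(n,nm,len(p),u.mean(),v.mean(),np.round(np.median(p,0)),np.round(np.percentile(p,[5,95],axis=0)).tolist())
    red=((h[...,0]<8)|(h[...,0]>172))&(h[...,1]>150)
    m=np.zeros(dark.shape,bool);x0,y0,x1,y1={'side':(298,208,332,245),'top':(338,218,362,242)}[n];m[y0:y1,x0:x1]=red[y0:y1,x0:x1]
    p=pts(n,m,D[n]['d']);print(n,'knob',len(p),np.round(np.median(p,0)),np.round(np.percentile(p,[5,95],axis=0)).tolist())
    q=p[p[:,2]>150][:,:2]
    if len(q)>5: w,V=np.linalg.eigh(np.cov(q.T));print('knobtop',len(q),np.round(q.mean(0)),np.degrees(np.arctan2(V[1,1],V[0,1])))
E
```

```text
side pad 0.86 [426.0, 356.0] 11937 med [480.0, -295.0, 3.0] z95 4.0 rng [[360.0, -394.0], [591.0, -189.0]]
side hood_grip 0.86 [362.0, 226.0] 6435 med [568.0, -50.0, 107.0] z95 128.0 rng [[495.0, -106.0], [678.0, 79.0]]
side knob_grip 0.89 [311.0, 236.0] 935 med [444.0, -12.0, 118.0] z95 160.0 rng [[423.0, -31.0], [510.0, 6.0]]
side knob_grip 0.65 [290.0, 186.0] 703 med [615.0, 256.0, 51.0] z95 75.0 rng [[592.0, 240.0], [653.0, 302.0]]
side station 0.93 [320.0, 273.0] 6073 med [440.0, -39.0, 30.0] z95 129.0 rng [[386.0, -124.0], [657.0, 96.0]]
side jar_red 0.77 [252.0, 198.0] 863 med [486.0, 260.0, 51.0] z95 76.0 rng [[460.0, 243.0], [522.0, 309.0]]
side jar_blue 0.73 [211.0, 221.0] 985 med [363.0, 264.0, 50.0] z95 76.0 rng [[336.0, 250.0], [397.0, 313.0]]
side jar_blue 0.45 [512.0, 306.0] 1975 med [685.0, -352.0, 22.0] z95 26.0 rng [[674.0, -449.0], [708.0, -221.0]]
side jar_yellow 0.87 [222.0, 164.0] 469 med [525.0, 495.0, 62.0] z95 77.0 rng [[501.0, 471.0], [564.0, 538.0]]
side jar_green 0.9 [292.0, 186.0] 735 med [615.0, 257.0, 51.0] z95 76.0 rng [[592.0, 240.0], [653.0, 303.0]]

[... 2706 characters left out ...]
[396.0, 313.0]]
top reagent 0.55 [310.0, 147.0] 298 med [741.0, 111.0, 83.0] z95 89.0 rng [[723.0, 87.0], [772.0, 135.0]]
top pipette 0.6 [435.0, 165.0] 492 med [692.0, -327.0, 26.0] z95 31.0 rng [[675.0, -439.0], [709.0, -218.0]]
side handle 421 357.80331753554503 206.58767772511848 [585. -15. 136.] [[583.0, -40.0, 113.0], [593.0, 17.0, 152.0]]
side knob 325 [458. -12. 147.] [[441.0, -14.0, 125.0], [482.0, -3.0, 161.0]]
knobtop 145 [460.  -9.] -177.19629820617564
top handle 117 349.4188034188034 188.52136752136752 [588.  -8. 151.] [[583.0, -35.0, 138.0], [597.0, 18.0, 156.0]]
top knob 70 [463.  -4. 161.] [[442.0, -13.0, 157.0], [484.0, 2.0, 166.0]]
knobtop 68 [463.  -5.] -175.23318791703576
```

```bash
python3 - <<'E'
from h import *
D={n:np.load(n+'0.npz') for n in('side','top')}
for n in D:
    im=D[n]['im'];d=D[n]['d']
    P=pts(n,np.ones(d.shape,bool),np.where(d>0,d,1e6));
    W=P.reshape(400,640,3);hsv=cv2.cvtColor(im,cv2.COLOR_RGB2HSV)
    m=(abs(W[...,2]-30)<5)&(hsv[...,1]<50)&(W[...,0]>380)&(W[...,0]<680)&(abs(W[...,1])<150)
    q=W[m][:,:2].astype(np.float32);r=cv2.minAreaRect(q);print(n,'base',len(q),r)
    # left/front edge fits
    f=[];
    for y in np.arange(-100,90,10):
        s=q[abs(q[:,1]-y)<5]
        if len(s)>5:f.append((y,np.percentile(s[:,0],2)))
    print('front edge slope',np.polyfit(*np.array(f).T,1))
    p=W[(abs(W[...,2]-4)<4)&(hsv[...,0]>100)&(hsv[...,0]<125)&(hsv[...,1]>80)&(W[...,0]>340)&(W[...,0]<620)&(W[...,1]<-150)&(W[...,1]>-430)][:,:2].astype(np.float32)
    print('pad',cv2.minAreaRect(p))
    for t,(x,y) in dict(red=(490,277),blue=(367,283),yellow=(502,393),green=(622,272)).items():
        s=W[(np.hypot(W[...,0]-x,W[...,1]-y)<50)&(abs(W[...,2]-75)<5)][:,:2].astype(np.float32)
        c=cv2.minEnclosingCircle(s);print(t,np.round(c[0]),c[1],W[(np.hypot(W[...,0]-x,W[...,1]-y)<50)&(W[...,2]>40)][:,2].max())
go(461,-7,240,np.pi/2)
c=cv2.resize(D['top']['im'][160:275,170:400],None,fx=3,fy=3,interpolation=2);cv2.imwrite('pics/c1.png',c[...,::-1])
E
```

```text
side base 3517 ((533.5103149414062, -8.278785705566406), (229.52496337890625, 298.50213623046875), 88.40888214111328)
front edge slope [1.53559474e-02 3.88225729e+02]
pad ((477.368408203125, -297.489501953125), (230.1624755859375, 227.78506469726562), 16.271760940551758)
red [493. 276.] 36.15766906738281 77.89188765412985
blue [369. 283.] 35.17042541503906 77.7572763339607
yellow [499. 392.] 36.02373123168945 78.40138700632781
green [624. 273.] 36.55692672729492 77.47515295272797
top base 2061 ((533.8665771484375, -7.420249938964844), (227.31314086914062, 293.93890380859375), 88.35071563720703)
front edge slope [1.86489654e-02 3.89664795e+02]
pad ((478.7252502441406, -298.3907470703125), (226.63412475585938, 227.53656005859375), 16.082157135009766)
red [491. 277.] 33.637046813964844 82.06333710173863
blue [368. 285.] 34.16989517211914 82.20492954642805
yellow [498. 394.] 34.40315628051758 82.99597780248337
green [623. 275.] 34.14039993286133 82.11133923930265
xyz [410.2, -439.6, 10.3] ang [0.0, -0.0, 0.459]
```

View pics/c1.png

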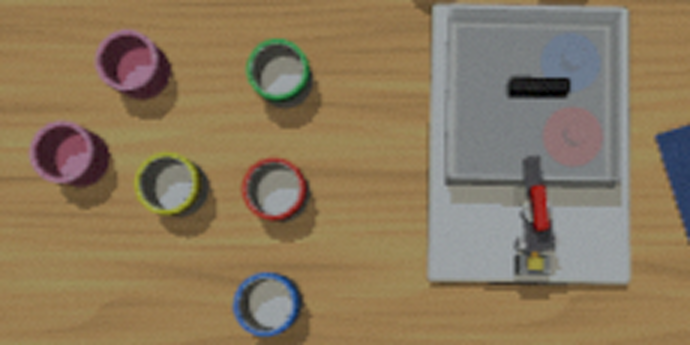

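The top view matches: only a red stopper (570,135 in the crop) and a blue one (570,60) are under the hood. The jars with red (275,190) and blue (267,304) collars are the ones I need. The pink pots have no matching collar, so I leave them. The knob is turned slightly counter-clockwise. Moving above the knob.

```bash
python3 -m creep '[{"jaw":1,"xyz":[410,-440,10],"angular":[0,0,0.39]},{"jaw":1,"xyz":[410,-440,10],"angular":[0,0,0.39]},{"jaw":1,"xyz":[410,-440,10],"angular":[0,0,0.39]},{"jaw":1,"xyz":[410,-440,10],"angular":[0,0,0.39]},{"jaw":1,"xyz":[410,-440,10],"angular":[0,0,0.39]},{"jaw":1,"xyz":[410,-440,10],"angular":[0,0,0.39]},{"jaw":1,"xyz":[410,-440,10],"angular":[0,0,0.39]},{"jaw":1,"xyz":[410,-440,10],"angular":[0,0,0.39]},{"jaw":1,"xyz":[410,-440,10],"angular":[0,0,0.39]},{"jaw":1,"xyz":[410,-440,10],"angular":[0,0,0.39]},{"jaw":1,"xyz":[410,-440,10],"angular":[0,0,0.39]},{"jaw":1,"xyz":[410,-440,10],"angular":[0,0,0.39]}]'; python3 -c "
from h import *
print(ctrl.read_state()['tool_rot'],ctrl.read_state()['force']);go(461,-7,145,np.pi/2+.07)"
```

```text
clock: 3.1
eef_pos: [460.5, -7.4, 240.4]
tool_rot: [3.141, 0.0, 0.068]
force: [-0.2, -0.7, -0.2]
width: 85.2
gripper_force: 0.0
[3.14101621e+00 1.71524358e-04 6.84520194e-02] [-0.21899495 -0.66208392 -0.19407488]
xyz [0.6, -0.4, 95.4] ang [0.001, 0.0, -0.002]
```

```bash
python3 -m creep '[{"jaw":1,"xyz":[0,0,50],"angular":[0,0,0]},{"jaw":1,"xyz":[0,0,80],"angular":[0,0,0]},{"jaw":1,"xyz":[0,0,94],"angular":[0,0,0]},{"jaw":1,"xyz":[0,0,94],"angular":[0,0,0]},{"jaw":-1,"xyz":[0,0,94],"angular":[0,0,0]},{"jaw":-1,"xyz":[0,0,94],"angular":[0,0,0]},{"jaw":-1,"xyz":[0,0,94],"angular":[0,0,0]},{"jaw":-1,"xyz":[0,0,94],"angular":[0,0,0]},{"jaw":-1,"xyz":[0,0,94],"angular":[0,0,0]},{"jaw":-1,"xyz":[0,0,94],"angular":[0,0,0]}]'; python3 -c "
from h import *
print(ctrl.read_state()['torque'])"
```

```text
clock: 4.35
eef_pos: [460.8, -5.3, 146.9]
tool_rot: [-3.14, -0.001, 0.07]
force: [-1.4, 3.4, 6.5]
width: 13.3
gripper_force: 58.5
[ 0.53871151  0.22230981 -0.04864363]
```

```bash
python3 -m creep '[{"jaw":-1,"xyz":[0,0,0],"angular":[0,0,0.15]},{"jaw":-1,"xyz":[0,0,0],"angular":[0,0,0.28]},{"jaw":-1,"xyz":[0,0,0],"angular":[0,0,0.36]},{"jaw":-1,"xyz":[0,0,0],"angular":[0,0,0.40]},{"jaw":-1,"xyz":[0,0,0],"angular":[0,0,0.40]},{"jaw":-1,"xyz":[0,0,0],"angular":[0,0,0.40]}]'; python3 -c "
from h import *
print(ctrl.read_state()['torque'])"
```

```text
clock: 5.1
eef_pos: [460.9, -4.1, 146.9]
tool_rot: [-3.139, 0.0, -0.328]
force: [0.3, 6.8, 5.2]
width: 13.2
gripper_force: 59.8
[1.07739707 0.11537751 0.17484212]
```

```bash
cat >> h.py <<'E'
def key(name=None):
    im,d=grab('side');hsv=cv2.cvtColor(im,cv2.COLOR_RGB2HSV)
    W=pts('side',np.ones(d.shape,bool),np.where(d>0,d,1e6)).reshape(400,640,3)
    m=(hsv[...,0]>12)&(hsv[...,0]<30)&(hsv[...,1]>90)&(W[...,0]>405)&(W[...,0]<450)&(abs(W[...,1]+8)<35)&(W[...,2]>55)
    q=W[m];print('key',len(q),np.round(np.percentile(q,[5,50,95],axis=0)).tolist() if len(q) else '')
    if name: cv2.imwrite(name,cv2.resize(im[160:320,220:430],None,fx=3,fy=3)[...,::-1])
E
python3 -m creep '[{"jaw":-1,"xyz":[0,0,0],"angular":[0,0,-0.06]},{"jaw":-1,"xyz":[0,0,0],"angular":[0,0,-0.1]},{"jaw":-1,"xyz":[0,0,0],"angular":[0,0,-0.1]}]'; python3 -c "
from h import *
print(ctrl.read_state()['torque']);key('pics/k1.png')
d0=np.load('side0.npz');import h
h.grab=lambda n:(d0['im'],d0['d']);key()"
```

```text
clock: 5.48
eef_pos: [460.9, -4.4, 146.9]
tool_rot: [-3.139, 0.0, -0.228]
force: [-0.4, 5.4, 6.5]
width: 13.2
gripper_force: 59.8
[0.97683699 0.2246402  0.13373557]
key 34 [[406.0, -16.0, 96.0], [413.0, -3.0, 97.0], [449.0, 15.0, 287.0]]
key 46 [[406.0, -13.0, 94.0], [410.0, -7.0, 107.0], [426.0, 1.0, 110.0]]
```

View pics/k1.png

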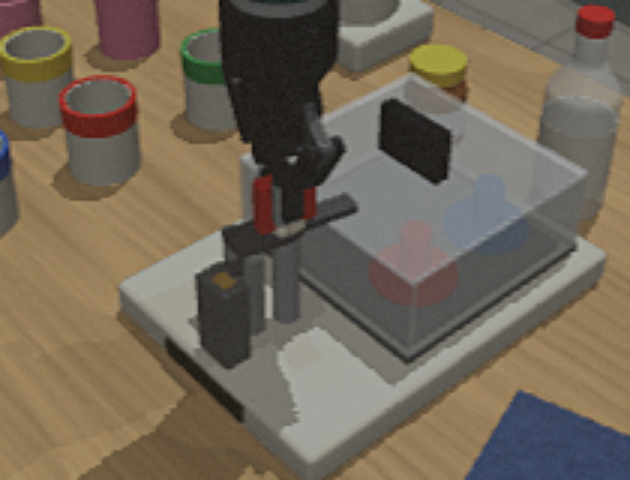

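The key top in the crop (225,280) now sits low in its channel, at 97 mm against about 109 at the start. The first stop registered, so I turn to the counter-clockwise stop and ease back.

```bash
python3 -m creep '[{"jaw":-1,"xyz":[0,0,0],"angular":[0,0,-0.15]},{"jaw":-1,"xyz":[0,0,0],"angular":[0,0,-0.3]},{"jaw":-1,"xyz":[0,0,0],"angular":[0,0,-0.42]},{"jaw":-1,"xyz":[0,0,0],"angular":[0,0,-0.5]},{"jaw":-1,"xyz":[0,0,0],"angular":[0,0,-0.53]},{"jaw":-1,"xyz":[0,0,0],"angular":[0,0,-0.53]},{"jaw":-1,"xyz":[0,0,0],"angular":[0,0,-0.46]},{"jaw":-1,"xyz":[0,0,0],"angular":[0,0,-0.42]},{"jaw":-1,"xyz":[0,0,0],"angular":[0,0,-0.42]}]'; python3 -c "
from h import *
print(ctrl.read_state()['torque']);key()"
```

```text
clock: 6.65
eef_pos: [460.9, -5.7, 146.9]
tool_rot: [-3.141, -0.001, 0.189]
force: [-1.8, 3.2, 6.6]
width: 13.2
gripper_force: 60.5
[ 0.46164863  0.26558351 -0.11392826]
key 17 [[413.0, -17.0, 85.0], [429.0, 4.0, 268.0], [446.0, 15.0, 298.0]]
```

The key is at about 85 mm. Now clockwise again.

```bash
python3 -m creep '[{"jaw":-1,"xyz":[0,0,0],"angular":[0,0,0.15]},{"jaw":-1,"xyz":[0,0,0],"angular":[0,0,0.3]},{"jaw":-1,"xyz":[0,0,0],"angular":[0,0,0.44]},{"jaw":-1,"xyz":[0,0,0],"angular":[0,0,0.5]},{"jaw":-1,"xyz":[0,0,0],"angular":[0,0,0.53]},{"jaw":-1,"xyz":[0,0,0],"angular":[0,0,0.53]},{"jaw":-1,"xyz":[0,0,0],"angular":[0,0,0.46]},{"jaw":-1,"xyz":[0,0,0],"angular":[0,0,0.42]},{"jaw":-1,"xyz":[0,0,0],"angular":[0,0,0.42]}]'; python3 -c "
from h import *
print(ctrl.read_state()['torque'],ctrl.read_state()['qpos']);key()"
```

```text
clock: 7.82
eef_pos: [460.9, -4.4, 146.9]
tool_rot: [-3.139, 0.0, -0.229]
force: [-1.4, 7.2, 5.9]
width: 13.1
gripper_force: 60.6
[1.10268509 0.25956728 0.19105848] [-0.15424254  0.5398695   0.14946372  2.13395674 -0.17263031  0.4782471
 -1.67169271]
key 11 [[424.0, -28.0, 203.0], [431.0, -4.0, 270.0], [448.0, 15.0, 285.0]]
```

```bash
python3 -m creep '[{"jaw":-1,"xyz":[0,0,0],"angular":[0,0,-0.17]},{"jaw":-1,"xyz":[0,0,0],"angular":[0,0,-0.34]},{"jaw":-1,"xyz":[0,0,0],"angular":[0,0,-0.51]},{"jaw":-1,"xyz":[0,0,0],"angular":[0,0,-0.68]},{"jaw":-1,"xyz":[0,0,0],"angular":[0,0,-0.85]},{"jaw":-1,"xyz":[0,0,0],"angular":[0,0,-1.02]},{"jaw":-1,"xyz":[0,0,0],"angular":[0,0,-1.19]},{"jaw":-1,"xyz":[0,0,0],"angular":[0,0,-1.36]},{"jaw":-1,"xyz":[0,0,0],"angular":[0,0,-1.48]},{"jaw":-1,"xyz":[0,0,0],"angular":[0,0,-1.5]},{"jaw":-1,"xyz":[0,0,0],"angular":[0,0,-1.5]}]'; python3 - <<'E'
from h import *
print(ctrl.read_state()['torque'])
im,d=grab('side');cv2.imwrite('pics/s2.png',cv2.resize(im[140:340,200:460],None,fx=2.5,fy=2.5)[...,::-1])
E
```

```text
clock: 9.25
eef_pos: [463.1, -8.1, 147.0]
tool_rot: [3.137, -0.0, 1.267]
force: [3.2, -3.2, 0.6]
width: 12.9
gripper_force: 59.8
[-0.72839911 -0.66862859  0.02598472]
```

View pics/s2.png

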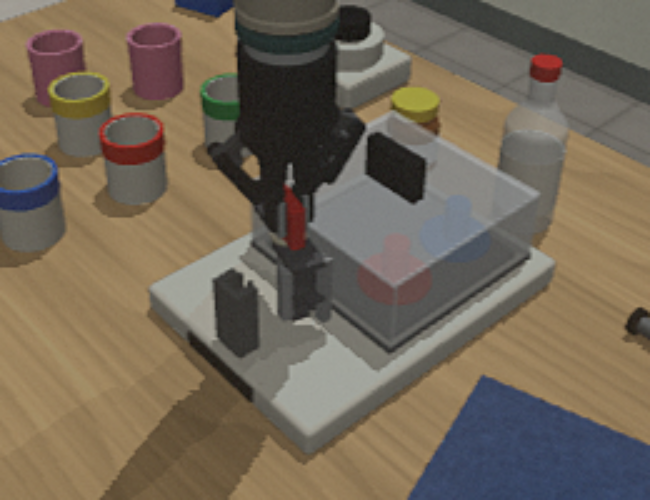

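The arm has swung off the hood toward +y, and the knob is seen edge-on at (292,215). The key is gone into its channel. Releasing, rising, and turning toward the handle.

```bash
python3 -m creep '[{"jaw":1,"xyz":[0,0,0],"angular":[0,0,0]},{"jaw":1,"xyz":[0,0,0],"angular":[0,0,0]},{"jaw":1,"xyz":[0,0,0],"angular":[0,0,0]},{"jaw":1,"xyz":[0,0,0],"angular":[0,0,0]},{"jaw":1,"xyz":[0,0,-40],"angular":[0,0,0]},{"jaw":1,"xyz":[0,0,-80],"angular":[0,0,0]},{"jaw":1,"xyz":[0,0,-80],"angular":[0,0,0]}]'; python3 - <<'E'
from h import *
go(588.5,-9,227,-0.025)
E
```

```text
clock: 10.18
eef_pos: [462.5, -6.5, 228.8]
tool_rot: [3.136, -0.002, 1.269]
force: [0.3, -0.4, -0.6]
width: 85.7
gripper_force: 0.0
xyz [35.1, 121.1, 2.5] ang [0.006, -0.001, -0.277]
```

```bash
python3 -m creep '[{"jaw":1,"xyz":[17,60,2],"angular":[0,0,-0.14]},{"jaw":1,"xyz":[35,121,2],"angular":[0.005,0,-0.277]},{"jaw":1,"xyz":[35,121,2],"angular":[0.005,0,-0.277]},{"jaw":1,"xyz":[35,121,50],"angular":[0.005,0,-0.277]},{"jaw":1,"xyz":[35,121,85],"angular":[0.005,0,-0.277]},{"jaw":1,"xyz":[35,121,94],"angular":[0.005,0,-0.277]},{"jaw":1,"xyz":[35,121,94],"angular":[0.005,0,-0.277]},{"jaw":-1,"xyz":[35,121,94],"angular":[0.005,0,-0.277]},{"jaw":-1,"xyz":[35,121,94],"angular":[0.005,0,-0.277]},{"jaw":-1,"xyz":[35,121,94],"angular":[0.005,0,-0.277]},{"jaw":-1,"xyz":[35,121,94],"angular":[0.005,0,-0.277]},{"jaw":-1,"xyz":[35,121,94],"angular":[0.005,0,-0.277]}]'; python3 - <<'E'
from h import *
s=ctrl.read_state();print(s['torque'],s['qpos'])
E
```

```text
clock: 11.68
eef_pos: [588.3, -9.2, 133.4]
tool_rot: [-3.141, -0.001, 1.546]
force: [2.5, -0.2, 5.8]
width: 15.2
gripper_force: 59.7
[-0.0778178  -0.60537423 -0.0627064 ] [ 0.19105182  0.71144761 -0.3543497   1.79149284  0.35624092  0.70295556
 -0.38418599]
```

Gripped well, centred. Lifting 160 mm.

```bash
python3 -m creep '[{"jaw":-1,"xyz":[0,0,-15],"angular":[0,0,0]},{"jaw":-1,"xyz":[0,0,-40],"angular":[0,0,0]},{"jaw":-1,"xyz":[0,0,-80],"angular":[0,0,0]},{"jaw":-1,"xyz":[0,0,-125],"angular":[0,0,0]},{"jaw":-1,"xyz":[0,0,-160],"angular":[0,0,0]},{"jaw":-1,"xyz":[0,0,-165],"angular":[0,0,0]},{"jaw":-1,"xyz":[0,0,-165],"angular":[0,0,0]}]'; python3 - <<'E'
from h import *
s=ctrl.read_state();print(s['torque'],s['qpos'])
go(478,-298,298,.285)
E
```

```text
clock: 12.55
eef_pos: [586.0, -9.6, 296.1]
tool_rot: [-3.133, -0.0, 1.546]
force: [-0.4, -1.1, -3.8]
width: 15.4
gripper_force: 60.0
[-8.13032251e-05  6.59837042e-02 -3.13023636e-03] [ 0.24763676  0.52031589 -0.43650244  1.62837912  0.24216814  1.05525111
 -0.28480847]
xyz [-291.0, -100.8, -1.2] ang [-0.008, -0.002, -0.31]
```

```bash
python3 -m creep '[{"jaw":-1,"xyz":[-20,-7,0],"angular":[0,0,-0.02]},{"jaw":-1,"xyz":[-60,-21,0],"angular":[0,0,-0.06]},{"jaw":-1,"xyz":[-110,-38,0],"angular":[0,0,-0.12]},{"jaw":-1,"xyz":[-160,-55,0],"angular":[0,0,-0.17]},{"jaw":-1,"xyz":[-210,-73,0],"angular":[0,0,-0.22]},{"jaw":-1,"xyz":[-255,-88,0],"angular":[-0.005,0,-0.27]},{"jaw":-1,"xyz":[-280,-97,0],"angular":[-0.008,0,-0.3]},{"jaw":-1,"xyz":[-291,-101,0],"angular":[-0.008,0,-0.31]},{"jaw":-1,"xyz":[-291,-101,0],"angular":[-0.008,0,-0.31]},{"jaw":-1,"xyz":[-291,-101,0],"angular":[-0.008,0,-0.31]}]'; python3 - <<'E'
from h import *
go(478,-298,108.5,.285)
E
```

```text
clock: 13.8
eef_pos: [479.9, -295.7, 297.3]
tool_rot: [3.138, -0.003, 1.858]
force: [-0.2, 0.8, -4.3]
width: 15.5
gripper_force: 60.0
xyz [-2.2, -3.2, 188.7] ang [0.004, -0.003, 0.002]
```

```bash
python3 -m creep '[{"jaw":-1,"xyz":[-2,-3,30],"angular":[0.004,-0.003,0]},{"jaw":-1,"xyz":[-2,-3,80],"angular":[0.004,-0.003,0]},{"jaw":-1,"xyz":[-2,-3,130],"angular":[0.004,-0.003,0]},{"jaw":-1,"xyz":[-2,-3,165],"angular":[0.004,-0.003,0]},{"jaw":-1,"xyz":[-2,-3,180],"angular":[0.004,-0.003,0]},{"jaw":-1,"xyz":[-2,-3,185],"angular":[0.004,-0.003,0]},{"jaw":-1,"xyz":[-2,-3,189],"angular":[0.004,-0.003,0]},{"jaw":-1,"xyz":[-2,-3,191],"angular":[0.004,-0.003,0]},{"jaw":-1,"xyz":[-2,-3,191],"angular":[0.004,-0.003,0]}]'
```

```text
clock: 14.92
eef_pos: [477.7, -300.5, 107.2]
tool_rot: [3.142, 0.003, 1.856]
force: [-0.2, 0.1, -3.6]
width: 15.4
gripper_force: 59.9
```

```bash
python3 -m creep '[{"jaw":-1,"xyz":[0,0,1.5],"angular":[0,0,0]},{"jaw":-1,"xyz":[0,0,1.5],"angular":[0,0,0]},{"jaw":1,"xyz":[0,0,1.5],"angular":[0,0,0]},{"jaw":1,"xyz":[0,0,1.5],"angular":[0,0,0]},{"jaw":1,"xyz":[0,0,1.5],"angular":[0,0,0]},{"jaw":1,"xyz":[0,0,1.5],"angular":[0,0,0]},{"jaw":1,"xyz":[0,0,-40],"angular":[0,0,0]},{"jaw":1,"xyz":[0,0,-90],"angular":[0,0,0]},{"jaw":1,"xyz":[0,0,-140],"angular":[0,0,0]},{"jaw":1,"xyz":[0,0,-140],"angular":[0,0,0]}]'; python3 - <<'E'
from h import *
D={n:grab(n) for n in('side','top')}
for n in D:cv2.imwrite(f'pics/{n}3.png',D[n][0][...,::-1])
for n in D:
    im,d=D[n];W=pts(n,np.ones(d.shape,bool),np.where(d>0,d,1e6)).reshape(400,640,3);hsv=cv2.cvtColor(im,cv2.COLOR_RGB2HSV)
    H=hsv[...,0].astype(int);S=hsv[...,1]
    for c,m in dict(red=(H<10)|(H>170),blue=(H>100)&(H<128),yellow=(H>22)&(H<35),green=(H>45)&(H<85)).items():
        m=m&(S>100)&(W[...,0]>495)&(W[...,0]<690)&(abs(W[...,1]+8)<105)&(W[...,2]>36)
        q=W[m]
        if len(q)<15: continue
        t=q[q[:,2]>87];v,u=np.nonzero(m&(W[...,2]>87));print(n,c,len(q),'zmax',np.percentile(q[:,2],98),'all',np.round(cv2.minEnclosingCircle(q[:,:2].astype(np.float32))[0]),'top',len(t),np.round(t.mean(0)) if len(t) else '',u.mean(),v.mean())
    for t,(x,y) in dict(red=(492,277),blue=(368,284),yellow=(499,393),green=(623,274)).items():
        s=W[(np.hypot(W[...,0]-x,W[...,1]-y)<50)&(abs(W[...,2]-75)<5)][:,:2].astype(np.float32)
        c=cv2.minEnclosingCircle(s);print('jar',t,np.round(c[0]),c[1])
E
```

```text
clock: 16.18
eef_pos: [479.9, -300.8, 250.6]
tool_rot: [3.136, 0.008, 1.856]
force: [-0.2, 0.4, -0.7]
width: 85.5
gripper_force: 0.0
side red 590 zmax 94.83921441741352 all [564. -39.] top 75 [547. -55.  93.] 358.56 237.16
side blue 487 zmax 94.2894832450021 all [637. -45.] top 61 [631. -55.  93.] 383.0 221.44262295081967
jar red [492. 276.] 35.78062438964844
jar blue [368. 284.] 35.89613342285156
jar yellow [500. 392.] 35.97111129760742
jar green [625. 273.] 36.105281829833984
top red 322 zmax 95.72231505749508 all [551. -55.] top 42 [548. -53.  94.] 361.5952380952381 203.8095238095238
top blue 314 zmax 96.44889358254902 all [635. -55.] top 41 [633. -52.  94.] 360.8536585365854 178.26829268292684
jar red [491. 278.] 33.933433532714844
jar blue [368. 285.] 34.102169036865234
jar yellow [499. 394.] 34.46888732910156
jar green [624. 275.] 34.465980529785156
```

View pics/side3.png

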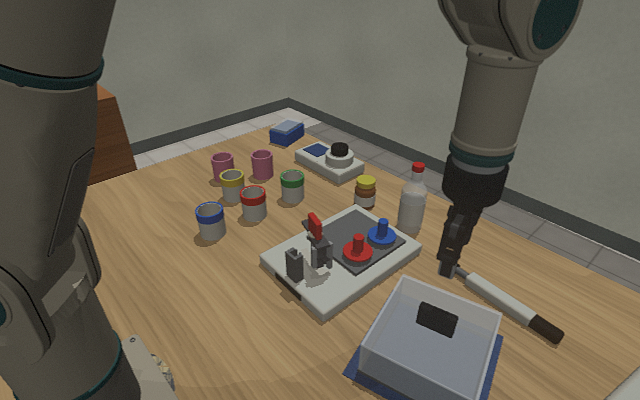

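The hood stands upright on the pad at about (430,345). The red stopper (358,245) and the blue (382,232) stand on the plinth, and no others are there. Now above the red stopper.

```bash
python3 - <<'E'
from h import *
go(547.5,-53,180,np.pi/2);print(ctrl.read_state()['qpos'])
E
```

```text
xyz [217.5, 136.9, 66.1] ang [-0.002, 0.002, -1.286]
[ 0.8247828   0.54310713 -0.48056381  1.75935757  0.30976826  0.91316624
  0.49694096]
```

```bash
python3 -m creep '[{"jaw":1,"xyz":[45,28,0],"angular":[0,0,-0.17]},{"jaw":1,"xyz":[90,56,0],"angular":[0,0,-0.34]},{"jaw":1,"xyz":[135,84,0],"angular":[0,0,-0.51]},{"jaw":1,"xyz":[180,112,20],"angular":[0,0,-0.68]},{"jaw":1,"xyz":[217.5,137,40],"angular":[0,0,-0.85]},{"jaw":1,"xyz":[217.5,137,66],"angular":[0,0,-1.02]},{"jaw":1,"xyz":[217.5,137,66],"angular":[0,0,-1.19]},{"jaw":1,"xyz":[217.5,137,66],"angular":[0,0,-1.286]},{"jaw":1,"xyz":[217.5,137,66],"angular":[0,0,-1.286]},{"jaw":1,"xyz":[217.5,137,66],"angular":[0,0,-1.286]}]'; python3 - <<'E'
from h import *
go(547.5,-53,77,np.pi/2)
E
```

```text
clock: 17.52
eef_pos: [547.2, -52.9, 179.3]
tool_rot: [-3.14, -0.002, 3.14]
force: [0.2, -0.2, -0.3]
width: 85.3
gripper_force: 0.0
xyz [-0.5, 0.1, 102.3] ang [-0.002, -0.002, -0.001]
```

```bash
python3 -m creep '[{"jaw":1,"xyz":[0,0,45],"angular":[0,0,0]},{"jaw":1,"xyz":[0,0,85],"angular":[0,0,0]},{"jaw":1,"xyz":[0,0,101],"angular":[0,0,0]},{"jaw":1,"xyz":[0,0,101],"angular":[0,0,0]},{"jaw":-1,"xyz":[0,0,101],"angular":[0,0,0]},{"jaw":-1,"xyz":[0,0,101],"angular":[0,0,0]},{"jaw":-1,"xyz":[0,0,101],"angular":[0,0,0]},{"jaw":-1,"xyz":[0,0,101],"angular":[0,0,0]},{"jaw":-1,"xyz":[0,0,101],"angular":[0,0,0]},{"jaw":-1,"xyz":[0,0,60],"angular":[0,0,0]},{"jaw":-1,"xyz":[0,0,10],"angular":[0,0,0]},{"jaw":-1,"xyz":[0,0,0],"angular":[0,0,0]}]'; python3 - <<'E'
from h import *
im,d=grab('side');cv2.imwrite('pics/s4.png',cv2.resize(im[90:290,180:440],None,fx=2.5,fy=2.5)[...,::-1])
W=pts('side',np.ones(d.shape,bool),np.where(d>0,d,1e6)).reshape(400,640,3);hsv=cv2.cvtColor(im,cv2.COLOR_RGB2HSV)
for t,(x,y) in dict(red=(492,277),blue=(368,284)).items():
    c=cv2.minEnclosingCircle(W[(np.hypot(W[...,0]-x,W[...,1]-y)<60)&(abs(W[...,2]-75)<5)][:,:2].astype(np.float32));print(t,c)
H=hsv[...,0].astype(int);m=((H<10)|(H>170))&(hsv[...,1]>100)&(np.hypot(W[...,0]-547,W[...,1]+53)<50)
q=W[m];print(len(q),np.percentile(q,[2,50,98],axis=0).round())
go(491.5,277,180,np.pi/2)
E
```

```text
clock: 19.02
eef_pos: [549.5, -52.4, 183.1]
tool_rot: [-3.14, 0.006, -3.142]
force: [0.4, -0.5, -0.5]
width: 22.6
gripper_force: 58.8
red ((491.3310241699219, 278.5648498535156), 36.820037841796875)
blue ((367.0927734375, 283.96405029296875), 36.075889587402344)
488 [[518. -85. 152.]
 [541. -59. 157.]
 [575. -25. 198.]]
xyz [57.6, 329.8, 1.5] ang [-0.003, 0.004, -0.0]
```

View pics/s4.png

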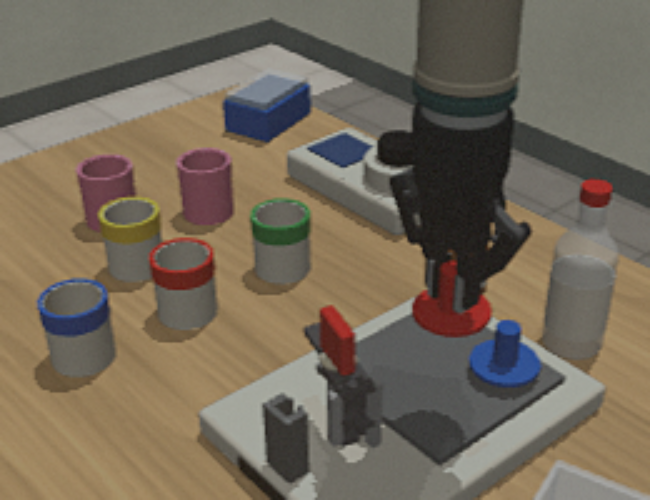

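The red stopper is in the jaws, with its disc level at (452,312) in the crop. The jars are where they were. Carrying it to the red-collar jar (185,285).

```bash
python3 -m creep '[{"jaw":-1,"xyz":[8,45,0],"angular":[0,0,0]},{"jaw":-1,"xyz":[17,100,0],"angular":[0,0,0]},{"jaw":-1,"xyz":[27,155,0],"angular":[0,0,0]},{"jaw":-1,"xyz":[37,210,0],"angular":[0,0,0]},{"jaw":-1,"xyz":[46,265,0],"angular":[0,0,0]},{"jaw":-1,"xyz":[54,310,0],"angular":[0,0,0]},{"jaw":-1,"xyz":[57,330,0],"angular":[0,0,0]},{"jaw":-1,"xyz":[57,330,0],"angular":[0,0,0]},{"jaw":-1,"xyz":[57,330,0],"angular":[0,0,0]}]'; python3 - <<'E'
from h import *
im,d=grab('side')
W=pts('side',np.ones(d.shape,bool),np.where(d>0,d,1e6)).reshape(400,640,3);hsv=cv2.cvtColor(im,cv2.COLOR_RGB2HSV)
H=hsv[...,0].astype(int);m=((H<10)|(H>170))&(hsv[...,1]>100)&(np.hypot(W[...,0]-491,W[...,1]-277)<60)
for a,b in((50,80),(140,165)):
    q=W[m&(W[...,2]>a)&(W[...,2]<b)];print(len(q),np.percentile(q,[2,50,98],axis=0).round().tolist(),cv2.minEnclosingCircle(q[:,:2].astype(np.float32)))
go(491.5,277.5,104,np.pi/2)
E
```

```text
clock: 20.2
eef_pos: [490.7, 275.1, 178.3]
tool_rot: [-3.137, -0.001, 3.14]
force: [-0.1, -0.2, -0.4]
width: 22.5
gripper_force: 59.0
248 [[459.0, 242.0, 54.0], [478.0, 254.0, 70.0], [522.0, 307.0, 77.0]] ((492.13836669921875, 277.15203857421875), 36.62105941772461)
250 [[460.0, 241.0, 147.0], [482.0, 263.0, 152.0], [522.0, 299.0, 159.0]] ((491.81243896484375, 272.7600402832031), 33.84543991088867)
xyz [-0.6, 2.8, 74.5] ang [-0.004, -0.001, -0.002]
```

```bash
python3 -m creep '[{"jaw":-1,"xyz":[-1,3,20],"angular":[0,0,0]},{"jaw":-1,"xyz":[-1,3,45],"angular":[0,0,0]},{"jaw":-1,"xyz":[-1,3,60],"angular":[0,0,0]},{"jaw":-1,"xyz":[-1,3,68],"angular":[0,0,0]},{"jaw":-1,"xyz":[-1,3,72],"angular":[0,0,0]},{"jaw":-1,"xyz":[-1,3,74.5],"angular":[0,0,0]},{"jaw":-1,"xyz":[-1,3,74.5],"angular":[0,0,0]}]'; python3 -c "
from h import *
print(ctrl.read_state()['torque'])"
```

```text
clock: 21.12
eef_pos: [491.9, 280.2, 106.9]
tool_rot: [-3.139, 0.002, -3.142]
force: [-3.6, -3.0, 12.8]
width: 22.4
gripper_force: 60.2
[-0.73188062  0.72712135 -0.03333683]
```

```bash
python3 -m creep '[{"jaw":-1,"xyz":[0,-1.5,2],"angular":[0,0,0]},{"jaw":1,"xyz":[0,-1.5,1],"angular":[0,0,0]},{"jaw":1,"xyz":[0,-1.5,1],"angular":[0,0,0]},{"jaw":1,"xyz":[0,-1.5,1],"angular":[0,0,0]},{"jaw":1,"xyz":[0,-1.5,1],"angular":[0,0,0]},{"jaw":1,"xyz":[0,-1,-40],"angular":[0,0,0]},{"jaw":1,"xyz":[0,-1,-90],"angular":[0,0,0]},{"jaw":1,"xyz":[0,-100,-120],"angular":[0,0,0]},{"jaw":1,"xyz":[0,-100,-120],"angular":[0,0,0]},{"jaw":1,"xyz":[0,-100,-120],"angular":[0,0,0]}]'; cat >> h.py <<'E'
def disc(n,c,x,y,r=60,lo=70,hi=90):
    im,d=grab(n);W=pts(n,np.ones(d.shape,bool),np.where(d>0,d,1e6)).reshape(400,640,3);hsv=cv2.cvtColor(im,cv2.COLOR_RGB2HSV);H=hsv[...,0].astype(int)
    m=(((H<10)|(H>170)) if c=='red' else (H>100)&(H<128))&(hsv[...,1]>100)&(np.hypot(W[...,0]-x,W[...,1]-y)<r)
    for a,b in((lo,hi),(hi+25,hi+100)):
        q=W[m&(W[...,2]>a)&(W[...,2]<b)]
        if len(q)>8: print(n,c,(a,b),len(q),np.percentile(q,[2,50,98],axis=0).round().tolist(),np.round(cv2.minEnclosingCircle(q[:,:2].astype(np.float32))[0]))
    return im
E
python3 - <<'E'
from h import *
im=disc('side','red',491,278);disc('top','red',491,278)
cv2.imwrite('pics/s5.png',cv2.resize(im[130:250,180:340],None,fx=4,fy=4)[...,::-1])
go(632,-53,180,np.pi/2)
E
```

```text
clock: 22.38
eef_pos: [492.5, 176.4, 225.4]
tool_rot: [-3.137, 0.001, 3.136]
force: [-0.2, 0.3, -0.1]
width: 85.1
gripper_force: 0.0
side red (70, 90) 312 [[460.0, 244.0, 71.0], [484.0, 266.0, 81.0], [522.0, 305.0, 88.0]] [493. 277.]
side red (115, 190) 49 [[482.0, 265.0, 115.0], [491.0, 275.0, 121.0], [500.0, 290.0, 123.0]] [493. 277.]
top red (70, 90) 172 [[460.0, 252.0, 74.0], [477.0, 285.0, 81.0], [511.0, 310.0, 86.0]] [492. 278.]
top red (115, 190) 38 [[480.0, 269.0, 117.0], [490.0, 282.0, 121.0], [502.0, 291.0, 125.0]] [492. 280.]
xyz [-140.3, -233.3, 45.5] ang [-0.001, 0.0, -0.001]
```

View pics/s5.png

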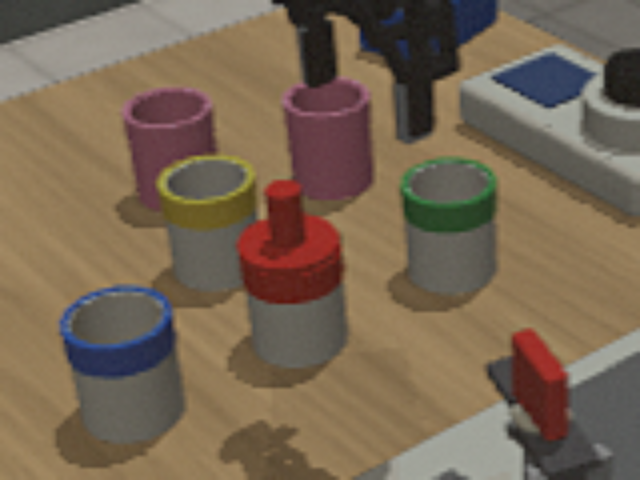

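The red stopper sits flush in the red-collar jar at (292,260): disc top 81 mm, grip top 121 mm, so fully home. Now the blue stopper.

```bash
python3 -m creep '[{"jaw":1,"xyz":[-30,-50,0],"angular":[0,0,0]},{"jaw":1,"xyz":[-60,-100,0],"angular":[0,0,0]},{"jaw":1,"xyz":[-90,-150,10],"angular":[0,0,0]},{"jaw":1,"xyz":[-120,-200,25],"angular":[0,0,0]},{"jaw":1,"xyz":[-140,-233,45],"angular":[0,0,0]},{"jaw":1,"xyz":[-140,-233,80],"angular":[0,0,0]},{"jaw":1,"xyz":[-140,-233,80],"angular":[0,0,0]},{"jaw":1,"xyz":[-140,-233,80],"angular":[0,0,0]}]'; python3 -c "
from h import *
go(632,-53,77.5,np.pi/2)"
```

```text
clock: 23.48
eef_pos: [632.3, -50.5, 146.4]
tool_rot: [-3.141, 0.001, -3.139]
force: [0.1, 0.0, 0.9]
width: 85.6
gripper_force: 0.0
xyz [0.4, -2.5, 68.9] ang [-0.001, 0.001, 0.003]
```

```bash
python3 -m creep '[{"jaw":1,"xyz":[0,-2.5,45],"angular":[0,0,0]},{"jaw":1,"xyz":[0,-2.5,67],"angular":[0,0,0]},{"jaw":1,"xyz":[0,-2.5,68],"angular":[0,0,0]},{"jaw":-1,"xyz":[0,-2.5,68],"angular":[0,0,0]},{"jaw":-1,"xyz":[0,-2.5,68],"angular":[0,0,0]},{"jaw":-1,"xyz":[0,-2.5,68],"angular":[0,0,0]},{"jaw":-1,"xyz":[0,-2.5,68],"angular":[0,0,0]},{"jaw":-1,"xyz":[0,-2.5,68],"angular":[0,0,0]},{"jaw":-1,"xyz":[0,-2.5,20],"angular":[0,0,0]},{"jaw":-1,"xyz":[0,-2.5,-40],"angular":[0,0,0]},{"jaw":-1,"xyz":[0,-2.5,-55],"angular":[0,0,0]},{"jaw":-1,"xyz":[0,-2.5,-55],"angular":[0,0,0]}]'; python3 - <<'E'
from h import *
im=disc('side','blue',632,-53,60,165,185)
W=disc('side','blue',368,284,70,60,82)
p,_=tool();go(480,120,206,np.pi/2)
print(ctrl.read_state()['qpos']);go(368,284,205,np.pi/2-.4)
E
```

```text
clock: 24.98
eef_pos: [631.9, -55.5, 201.1]
tool_rot: [-3.139, 0.001, 3.141]
force: [-0.8, -0.1, -1.5]
width: 22.6
gripper_force: 58.8
side blue (165, 185) 306 [[601.0, -88.0, 172.0], [622.0, -66.0, 176.0], [656.0, -27.0, 183.0]] [631. -57.]
side blue (210, 285) 48 [[620.0, -64.0, 210.0], [627.0, -54.0, 216.0], [641.0, -44.0, 219.0]] [628. -57.]
side blue (60, 82) 207 [[335.0, 249.0, 61.0], [355.0, 261.0, 73.0], [398.0, 315.0, 77.0]] [369. 283.]
xyz [150.6, 175.8, -7.2] ang [-0.003, -0.003, -0.0]
[ 0.47886925  0.7699201  -0.76890982  1.60375587  0.60543863  1.02371497
  1.09492497]
xyz [262.6, 339.8, -6.3] ang [-0.003, -0.003, 0.4]
```

```bash
python3 -m creep '[{"jaw":-1,"xyz":[26,34,0],"angular":[0,0,0]},{"jaw":-1,"xyz":[60,78,0],"angular":[0,0,0]},{"jaw":-1,"xyz":[95,123,0],"angular":[0,0,0]},{"jaw":-1,"xyz":[130,168,0],"angular":[0,0,0]},{"jaw":-1,"xyz":[165,213,0],"angular":[0,0,0]},{"jaw":-1,"xyz":[200,258,0],"angular":[0,0,0]},{"jaw":-1,"xyz":[230,298,0],"angular":[0,0,0]},{"jaw":-1,"xyz":[255,330,0],"angular":[0,0,0]},{"jaw":-1,"xyz":[263,340,0],"angular":[0,0,0]},{"jaw":-1,"xyz":[263,340,20],"angular":[0,0,0]},{"jaw":-1,"xyz":[263,340,20],"angular":[0,0,0]}]'; python3 - <<'E'
from h import *
disc('side','blue',368,284,60,150,172);disc('side','blue',368,284,70,55,82);go(368,284,104.5,np.pi/2)
E
```

```text
clock: 26.45
eef_pos: [368.1, 282.7, 178.0]
tool_rot: [-3.136, -0.004, 3.141]
force: [-0.6, -1.1, -1.0]
width: 22.8
gripper_force: 58.9
side blue (150, 172) 266 [[338.0, 248.0, 151.0], [360.0, 270.0, 153.0], [399.0, 304.0, 166.0]] [370. 279.]
side blue (55, 82) 245 [[334.0, 249.0, 57.0], [355.0, 259.0, 71.0], [397.0, 315.0, 77.0]] [368. 283.]
side blue (107, 182) 283 [[338.0, 249.0, 149.0], [360.0, 270.0, 154.0], [399.0, 307.0, 171.0]] [369. 281.]
xyz [0.8, 0.5, 74.8] ang [-0.003, -0.001, -0.001]
```

```bash
python3 -m creep '[{"jaw":-1,"xyz":[1,1,20],"angular":[0,0,0]},{"jaw":-1,"xyz":[1,1,45],"angular":[0,0,0]},{"jaw":-1,"xyz":[1,1,60],"angular":[0,0,0]},{"jaw":-1,"xyz":[1,1,68],"angular":[0,0,0]},{"jaw":-1,"xyz":[1,1,72],"angular":[0,0,0]},{"jaw":-1,"xyz":[1,1,75],"angular":[0,0,0]},{"jaw":-1,"xyz":[1,1,75],"angular":[0,0,0]}]'
```

```text
clock: 27.42
eef_pos: [368.0, 285.8, 105.5]
tool_rot: [-3.14, 0.001, -3.141]
force: [-1.3, -0.2, 2.7]
width: 22.4
gripper_force: 59.2
```

```bash
python3 -m creep '[{"jaw":-1,"xyz":[0,0,2],"angular":[0,0,0]},{"jaw":1,"xyz":[0,0,1],"angular":[0,0,0]},{"jaw":1,"xyz":[0,0,1],"angular":[0,0,0]},{"jaw":1,"xyz":[0,0,1],"angular":[0,0,0]},{"jaw":1,"xyz":[0,0,1],"angular":[0,0,0]},{"jaw":1,"xyz":[0,0,-40],"angular":[0,0,0]},{"jaw":1,"xyz":[0,0,-90],"angular":[0,0,0]},{"jaw":1,"xyz":[-60,-30,-120],"angular":[0,0,0]},{"jaw":1,"xyz":[-100,-80,-140],"angular":[0,0,0]},{"jaw":1,"xyz":[-100,-80,-140],"angular":[0,0,0]}]'; python3 - <<'E'
from h import *
im=disc('side','blue',368,284);disc('top','blue',368,284);disc('side','red',491,278);disc('top','red',491,278)
cv2.imwrite('pics/s6.png',im[...,::-1])
for n in('side','top'):
    im,d=grab(n);W=pts(n,np.ones(d.shape,bool),np.where(d>0,d,1e6)).reshape(400,640,3);hsv=cv2.cvtColor(im,cv2.COLOR_RGB2HSV)
    m=(hsv[...,2]<55)&(np.hypot(W[...,0]-478,W[...,1]+300)<60)&(W[...,2]>115)&(W[...,2]<135);q=W[m]
    print('handle',len(q),q.mean(0).round(),cv2.minAreaRect(q[:,:2].astype(np.float32)))
print(ctrl.read_state()['qpos']);go(478,-300,230,.285)
E
```

```text
clock: 28.68
eef_pos: [470.9, 202.1, 245.5]
tool_rot: [-3.138, 0.002, 3.134]
force: [-0.6, 0.0, -0.9]
width: 85.4
gripper_force: 0.0
side blue (70, 90) 358 [[336.0, 251.0, 71.0], [359.0, 272.0, 80.0], [398.0, 310.0, 88.0]] [368. 284.]
side blue (115, 190) 54 [[359.0, 272.0, 116.0], [367.0, 281.0, 121.0], [378.0, 292.0, 123.0]] [369. 284.]
top blue (70, 90) 296 [[339.0, 254.0, 75.0], [368.0, 280.0, 81.0], [399.0, 314.0, 86.0]] [368. 284.]
top blue (115, 190) 46 [[359.0, 274.0, 117.0], [369.0, 285.0, 121.0], [378.0, 296.0, 125.0]] [369. 285.]
side red (70, 90) 317 [[459.0, 243.0, 71.0], [484.0, 267.0, 81.0], [521.0, 305.0, 88.0]] [493. 276.]
side red (115, 190) 47 [[482.0, 267.0, 116.0], [490.0, 275.0, 121.0], [502.0, 287.0, 122.0]] [491. 278.]
handle 395 [ 474. -301.  123.] ((475.7704162597656, -300.1925964355469), (15.763896942138672, 62.956748962402344), 16.015108108520508)
handle 95 [ 477. -297.  125.] ((477.4691467285156, -297.77044677734375), (14.326109886169434, 62.458030700683594), 16.2630558013916)
[ 0.08314348  0.55156958 -0.83396368  1.89264193  0.50810652  0.92530786
  0.57953027]
xyz [-10.1, -507.3, 15.5] ang [-0.003, -0.0, 1.289]
```

View pics/s6.png

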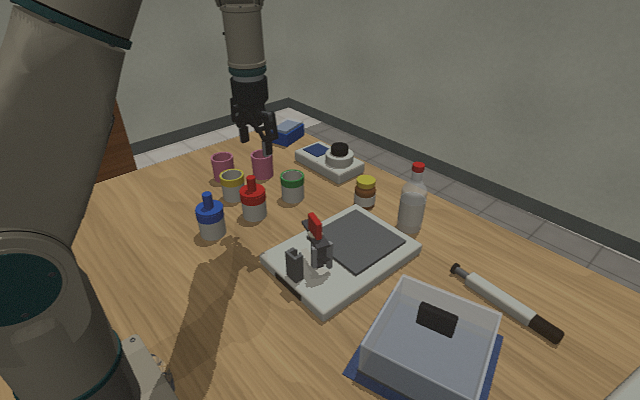

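Both stoppers sit home, blue at (210,218) and red at (253,200), with disc tops at 81 mm. The plinth is empty. Going back to the hood handle at (437,320).

```bash
python3 -m creep '[{"jaw":1,"xyz":[-1,-50,0],"angular":[0,0,0.1]},{"jaw":1,"xyz":[-2,-110,0],"angular":[0,0,0.26]},{"jaw":1,"xyz":[-3,-170,0],"angular":[0,0,0.42]},{"jaw":1,"xyz":[-5,-230,0],"angular":[0,0,0.58]},{"jaw":1,"xyz":[-6,-290,0],"angular":[0,0,0.74]},{"jaw":1,"xyz":[-7,-350,0],"angular":[0,0,0.9]},{"jaw":1,"xyz":[-8,-410,0],"angular":[0,0,1.06]},{"jaw":1,"xyz":[-9,-465,0],"angular":[0,0,1.2]},{"jaw":1,"xyz":[-10,-507,15],"angular":[-0.003,0,1.289]},{"jaw":1,"xyz":[-10,-507,40],"angular":[-0.003,0,1.289]},{"jaw":1,"xyz":[-10,-507,60],"angular":[-0.003,0,1.289]},{"jaw":1,"xyz":[-10,-507,60],"angular":[-0.003,0,1.289]}]'; python3 -c "
from h import *
go(477.7,-299.5,107,.284)"
```

```text
clock: 30.48
eef_pos: [477.2, -299.0, 184.5]
tool_rot: [-3.141, -0.003, 1.856]
force: [0.2, 0.3, -0.1]
width: 85.5
gripper_force: 0.0
xyz [-0.8, 0.4, 77.5] ang [-0.001, -0.003, 0.001]
```

```bash
python3 -m creep '[{"jaw":1,"xyz":[-1,0.5,45],"angular":[0,0,0]},{"jaw":1,"xyz":[-1,0.5,70],"angular":[0,0,0]},{"jaw":1,"xyz":[-1,0.5,77],"angular":[0,0,0]},{"jaw":-1,"xyz":[-1,0.5,77],"angular":[0,0,0]},{"jaw":-1,"xyz":[-1,0.5,77],"angular":[0,0,0]},{"jaw":-1,"xyz":[-1,0.5,77],"angular":[0,0,0]},{"jaw":-1,"xyz":[-1,0.5,77],"angular":[0,0,0]},{"jaw":-1,"xyz":[-1,0.5,77],"angular":[0,0,0]},{"jaw":-1,"xyz":[-1,0.5,50],"angular":[0,0,0]},{"jaw":-1,"xyz":[-1,0.5,0],"angular":[0,0,0]},{"jaw":-1,"xyz":[-1,0.5,-60],"angular":[0,0,0]},{"jaw":-1,"xyz":[-1,0.5,-113],"angular":[0,0,0]}]'; python3 -c "
from h import *
go(588.5,-9,298,-.025)"
```

```text
clock: 31.98
eef_pos: [477.7, -301.9, 300.4]
tool_rot: [3.14, -0.0, 1.853]
force: [0.9, -1.9, -4.9]
width: 15.0
gripper_force: 59.3
xyz [250.5, 187.9, 2.7] ang [0.001, -0.001, 0.307]
```

```bash
python3 -m creep '[{"jaw":-1,"xyz":[17,13,0],"angular":[0,0,0.02]},{"jaw":-1,"xyz":[50,38,0],"angular":[0,0,0.06]},{"jaw":-1,"xyz":[95,71,0],"angular":[0,0,0.12]},{"jaw":-1,"xyz":[140,105,0],"angular":[0,0,0.17]},{"jaw":-1,"xyz":[185,139,0],"angular":[0,0,0.22]},{"jaw":-1,"xyz":[220,165,0],"angular":[0,0,0.27]},{"jaw":-1,"xyz":[242,181,0],"angular":[0,0,0.3]},{"jaw":-1,"xyz":[250.5,188,0],"angular":[0,0,0.307]},{"jaw":-1,"xyz":[250.5,188,0],"angular":[0,0,0.307]},{"jaw":-1,"xyz":[250.5,188,0],"angular":[0,0,0.307]}]'; python3 - <<'E'
from h import *
# held handle position vs TCP; station plinth centre
print(tool()[0])
for n in('side','top'):
    im,d=grab(n);W=pts(n,np.ones(d.shape,bool),np.where(d>0,d,1e6)).reshape(400,640,3)
    hsv=cv2.cvtColor(im,cv2.COLOR_RGB2HSV);p=tool()[0]
    m=(abs(W[...,2]-274)<6)&(abs(W[...,0]-588)<120)&(abs(W[...,1]+9)<120);q=W[m][:,:2].astype(np.float32);print(n,'hoodtop',len(q),cv2.minAreaRect(q))
go(588.5,-9,298,-.025)
D=np.load('top0.npz')
E
```

```text
clock: 33.22
eef_pos: [588.7, -11.5, 299.0]
tool_rot: [3.141, 0.001, 1.544]
force: [0.3, -0.4, -4.0]
width: 14.7
gripper_force: 59.2
[588.67913736 -11.45270059 298.95788656]
side hoodtop 3448 ((589.1162109375, -8.89422607421875), (193.2334442138672, 193.95091247558594), 88.49559783935547)
top hoodtop 2194 ((587.7689819335938, 2.2550811767578125), (166.64122009277344, 191.43115234375), 89.46110534667969)
xyz [2.2, -0.4, 1.2] ang [0.001, 0.001, -0.002]
```

```bash
python3 - <<'E'
from h import *
for n in('side','top'):
    D=np.load(n+'0.npz');d=D['d'];W=pts(n,np.ones(d.shape,bool),np.where(d>0,d,1e6)).reshape(400,640,3)
    for z,t in((108,6),):
        m=(abs(W[...,2]-z)<t)&(abs(W[...,0]-588)<120)&(abs(W[...,1]+9)<120)&(W[...,0]>490);q=W[m][:,:2].astype(np.float32);print(n,len(q),cv2.minAreaRect(q))
im,d=grab('top');W=pts('top',np.ones(d.shape,bool),np.where(d>0,d,1e6)).reshape(400,640,3)
im=cv2.imread('pics/s6.png')[...,::-1]
g=cv2.cvtColor(im,cv2.COLOR_RGB2HSV);m=((g[...,2]>70)&(g[...,2]<110)&(g[...,1]<40)).astype(np.uint8);m[:205]=0;m[275:]=0;m[:,:310]=0;m[:,408:]=0
m=cv2.morphologyEx(m,cv2.MORPH_OPEN,np.ones((5,5)));c=max(cv2.findContours(m,0,1)[0],key=cv2.contourArea)[:,0]
q=np.array([at_z('side',u,v,38)[:2] for u,v in c],np.float32);print('plinth',cv2.minAreaRect(q))
E
```

```text
side 3625 ((592.3592529296875, -8.861793518066406), (193.55545043945312, 193.35531616210938), 88.5662841796875)
top 3195 ((591.42138671875, -8.03778076171875), (189.7737274169922, 191.12643432617188), 88.43917083740234)
plinth ((590.7229614257812, -9.038368225097656), (168.3134002685547, 169.4677734375), 88.50748443603516)
```

```bash
python3 -m creep '[{"jaw":-1,"xyz":[0,1,25],"angular":[0,0,0]},{"jaw":-1,"xyz":[0,1,60],"angular":[0,0,0]},{"jaw":-1,"xyz":[0,1,95],"angular":[0,0,0]},{"jaw":-1,"xyz":[0,1,125],"angular":[0,0,0]},{"jaw":-1,"xyz":[0,1,140],"angular":[0,0,0]},{"jaw":-1,"xyz":[0,1,148],"angular":[0,0,0]},{"jaw":-1,"xyz":[0,1,154],"angular":[0,0,0]},{"jaw":-1,"xyz":[0,1,160],"angular":[0,0,0]},{"jaw":-1,"xyz":[0,1,164],"angular":[0,0,0]},{"jaw":-1,"xyz":[0,1,164],"angular":[0,0,0]}]'
```

```text
clock: 34.62
eef_pos: [590.9, -9.3, 136.9]
tool_rot: [3.139, 0.001, 1.546]
force: [-1.9, -0.0, 5.4]
width: 14.9
gripper_force: 60.6
```

```bash
python3 -m creep '[{"jaw":-1,"xyz":[0,0,2],"angular":[0,0,0]},{"jaw":1,"xyz":[0,0,1],"angular":[0,0,0]},{"jaw":1,"xyz":[0,0,1],"angular":[0,0,0]},{"jaw":1,"xyz":[0,0,1],"angular":[0,0,0]},{"jaw":1,"xyz":[0,0,1],"angular":[0,0,0]},{"jaw":1,"xyz":[0,0,-40],"angular":[0,0,0]},{"jaw":1,"xyz":[0,0,-90],"angular":[0,0,0]},{"jaw":1,"xyz":[0,-60,-110],"angular":[0,0,0]},{"jaw":1,"xyz":[0,-100,-110],"angular":[0,0,0]},{"jaw":1,"xyz":[0,-100,-110],"angular":[0,0,0]}]'; python3 - <<'E'
from h import *
for n in('side','top'):
    im,d=grab(n);W=pts(n,np.ones(d.shape,bool),np.where(d>0,d,1e6)).reshape(400,640,3)
    for lab,dd in(('now',d),('start',np.load(n+'0.npz')['d'])):
        W=pts(n,np.ones(d.shape,bool),np.where(dd>0,dd,1e6)).reshape(400,640,3)
        m=(abs(W[...,2]-108)<8)&(abs(W[...,0]-588)<105)&(abs(W[...,1]+9)<105)&(W[...,0]>505);q=W[m];A=np.c_[q[:,:2]-[588,-9],np.ones(len(q))]
        print(n,lab,len(q),cv2.minAreaRect(q[:,:2].astype(np.float32))[::2],cv2.minAreaRect(q[:,:2].astype(np.float32))[0],'plane',np.linalg.lstsq(A,q[:,2],rcond=None)[0].round(4))
    if n=='side': cv2.imwrite('pics/s7.png',cv2.resize(im[140:340,200:460],None,fx=2.5,fy=2.5)[...,::-1])
go(461,-6,235,1.26-np.pi/2);print(ctrl.read_state()['qpos'])
E
```

```text
clock: 35.88
eef_pos: [487.3, -7.0, 245.5]
tool_rot: [-3.141, 0.001, 1.546]
force: [1.6, -0.2, 0.6]
width: 85.8
gripper_force: 0.0
side now 3500 ((595.603271484375, -6.515777587890625), 88.87419128417969) (595.603271484375, -6.515777587890625) plane [-9.000000e-04  3.900000e-03  1.077075e+02]
side start 3453 ((596.2147216796875, -9.350006103515625), 88.96435546875) (596.2147216796875, -9.350006103515625) plane [-9.000000e-04  4.600000e-03  1.077286e+02]
top now 2062 ((594.734375, -5.9837188720703125), 89.3116455078125) (594.734375, -5.9837188720703125) plane [-5.000000e-04 -2.800000e-03  1.083659e+02]
top start 3075 ((594.9270629882812, -8.217971801757812), 88.50486755371094) (594.9270629882812, -8.217971801757812) plane [-1.00000e-04 -9.00000e-04  1.08351e+02]
xyz [0.1, -30.1, 10.4] ang [0.003, -0.001, 0.286]
[ 0.27969705  0.43719975 -0.45196407  1.94983002  0.25936996  0.80750868
 -0.34062385]
```

View pics/s7.png

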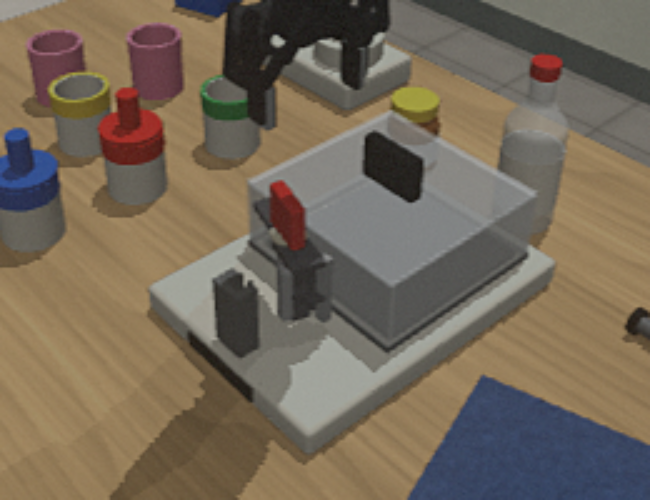

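The hood sits flat at the same height as at the start, about 2.5 mm off in y. Back to the knob at (287,215).

```bash
python3 -m creep '[{"jaw":1,"xyz":[0,-26,0],"angular":[0,0,0.14]},{"jaw":1,"xyz":[0.5,-26,0],"angular":[0,0,0.28]},{"jaw":1,"xyz":[0.5,-26,50],"angular":[0,0,0.28]},{"jaw":1,"xyz":[0.5,-26,85],"angular":[0,0,0.28]},{"jaw":1,"xyz":[0.5,-26,99],"angular":[0,0,0.28]},{"jaw":1,"xyz":[0.5,-26,99],"angular":[0,0,0.28]},{"jaw":-1,"xyz":[0.5,-26,99],"angular":[0,0,0.28]},{"jaw":-1,"xyz":[0.5,-26,99],"angular":[0,0,0.28]},{"jaw":-1,"xyz":[0.5,-26,99],"angular":[0,0,0.28]},{"jaw":-1,"xyz":[0.5,-26,99],"angular":[0,0,0.28]},{"jaw":-1,"xyz":[0.5,-26,99],"angular":[0,0,0.28]}]'
```

```text
clock: 37.35
eef_pos: [464.0, -5.4, 146.7]
tool_rot: [3.14, -0.0, 1.266]
force: [-1.4, 0.7, 7.6]
width: 13.2
gripper_force: 58.8
```

```bash
python3 -m creep '[{"jaw":-1,"xyz":[0,0,0],"angular":[0,0,0.15]},{"jaw":-1,"xyz":[0,0,0],"angular":[0,0,0.32]},{"jaw":-1,"xyz":[0,0,0],"angular":[0,0,0.49]},{"jaw":-1,"xyz":[0,0,0],"angular":[0,0,0.66]},{"jaw":-1,"xyz":[0,0,0],"angular":[0,0,0.83]},{"jaw":-1,"xyz":[0,0,0],"angular":[0,0,1.0]},{"jaw":-1,"xyz":[0,0,0],"angular":[0,0,1.15]},{"jaw":-1,"xyz":[0,0,0],"angular":[0,0,1.26]},{"jaw":-1,"xyz":[0,0,0],"angular":[0,0,1.29]},{"jaw":-1,"xyz":[0,0,0],"angular":[0,0,1.29]}]'
```

```text
clock: 38.6
eef_pos: [463.7, -5.0, 146.7]
tool_rot: [-3.141, -0.0, -0.024]
force: [-3.1, 0.6, 7.3]
width: 13.1
gripper_force: 59.1
```

```bash
python3 -m creep '[{"jaw":1,"xyz":[0,0,0],"angular":[0,0,0]},{"jaw":1,"xyz":[0,0,0],"angular":[0,0,0]},{"jaw":1,"xyz":[0,0,0],"angular":[0,0,0]},{"jaw":1,"xyz":[0,0,0],"angular":[0,0,0]},{"jaw":1,"xyz":[0,0,-40],"angular":[0,0,0]},{"jaw":1,"xyz":[0,0,-90],"angular":[0,0,0]},{"jaw":1,"xyz":[0,0,-140],"angular":[0,0,0]},{"jaw":1,"xyz":[0,-60,-140],"angular":[0,0,0]},{"jaw":1,"xyz":[0,-120,-140],"angular":[0,0,0]},{"jaw":1,"xyz":[0,-150,-140],"angular":[0,0,0]},{"jaw":1,"xyz":[0,-150,-140],"angular":[0,0,0]}]'; python3 - <<'E'
from h import *
im,_=grab('top');c=cv2.resize(im[110:280,160:420],None,fx=3,fy=3);cv2.imwrite('pics/t8.png',c[...,::-1])
im=disc('side','red',491,278);disc('side','blue',368,284);cv2.imwrite('pics/s8.png',im[...,::-1])
d=grab('side')[1];W=pts('side',np.ones(d.shape,bool),np.where(d>0,d,1e6)).reshape(400,640,3)
q=W[(abs(W[...,2]-108)<8)&(abs(W[...,0]-588)<105)&(abs(W[...,1]+9)<105)&(W[...,0]>520)];print(len(q),np.median(q[:,2]),cv2.minAreaRect(q[:,:2].astype(np.float32)))
E
```

```text
clock: 39.98
eef_pos: [467.5, 147.2, 285.9]
tool_rot: [-3.14, -0.001, -0.019]
force: [-0.1, -0.4, 0.4]
width: 85.1
gripper_force: 0.0
side red (70, 90) 321 [[460.0, 243.0, 71.0], [484.0, 267.0, 80.0], [522.0, 305.0, 88.0]] [491. 277.]
side red (115, 190) 49 [[482.0, 267.0, 116.0], [491.0, 274.0, 120.0], [502.0, 288.0, 123.0]] [492. 278.]
side blue (70, 90) 357 [[336.0, 251.0, 71.0], [360.0, 273.0, 81.0], [398.0, 311.0, 88.0]] [368. 282.]
side blue (115, 190) 51 [[359.0, 273.0, 116.0], [368.0, 281.0, 121.0], [377.0, 294.0, 123.0]] [369. 284.]
3115 107.67685697251659 ((604.0806884765625, -7.119415283203125), (194.66180419921875, 169.73626708984375), 89.3905029296875)
```

View pics/t8.png

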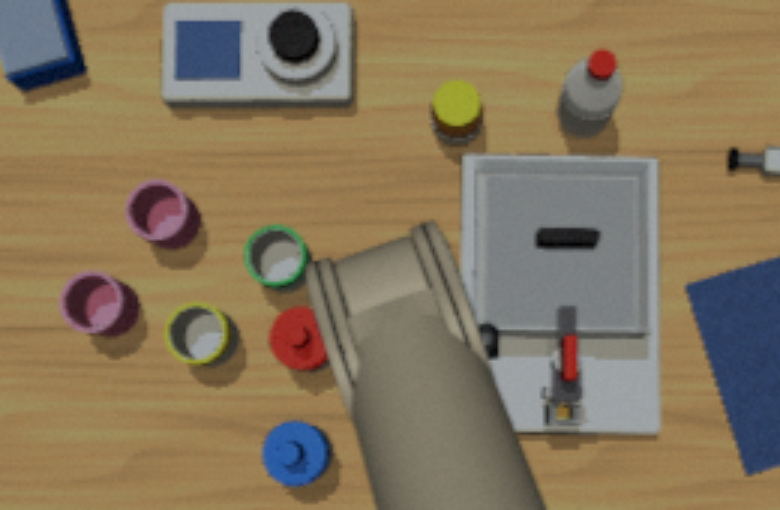

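View pics/s8.png

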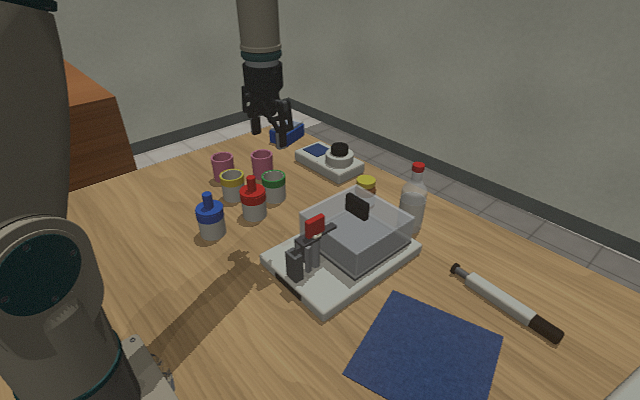

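The clamp arm lies square over the hood at (568,320) in the top crop. The hood is flat, both stoppers are home, and the bottle, amber jar and pipette have not moved. The green pot was knocked a little aside, but it has no stopper, so it doesn't matter. Handing in.

```bash
python3 -c "
from cell import ctrl
print(ctrl.finish_job())"
```

```text
the job is handed in; nothing more can be done
None
```

I finished the task and handed it in at about 40 s on the robot's clock: clamp freed, red and blue stoppers (the only two present) home in their jars, hood back flat, clamp arm square over it; no verdict came back.

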